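# Switch off the haze machine and take off its safety cap

### The arm

A 6-joint arm with a two-finger parallel gripper is mounted at the origin on the work surface. World frame = base frame: x ahead of the robot, y to its left, z up, the work surface at z = 0. Lengths are in mm, angles in rad, forces in N, time in s.
With the tool pointing down it reaches from about 350 to 875 mm from the base axis. Payload 4.2 kg.
Tool frame: the origin (TCP) lies midway between the tips of the shut fingers; the grasp point (between the pads) lies 19 mm behind it; z points along the fingers, y is the direction in which the jaws open and shut (so a half turn about z gives the same grasp; the last joint's range is limited). The gripper opens to 85 mm and grips with 20 to 120 N. Pads are 22 mm wide; open, the fingers measure 114 mm over their backs; the gripper's body (76 mm by 85 mm) begins 54 mm behind the grasp point. The pads swing forward as they close: fully open they stand 13 mm farther back than shut.
Start: joints at [-0.908, 0.385, 0.008, 0, -1.194, -0.259], TCP at [245.585, -574.706, 231.312] pointing down, gripper open.
Joint ranges: [-3.14, 3.14], [-1.21, 2.06], [-1.07, 1.41], [-3.16, 2.05], [-2.99, -0.16], [-3.1, 3.1]. Speed limits (rad/s): [2.79, 2.79, 3.14, 3.14, 3.14, 3.14].

### API

Orientations are given as a unit quaternion [x, y, z, w].
In Python, from bench import arm gives the robot as it stands. The module is installed in compiled form; this text tells all that it offers.
- The arm moves only by the tool drive_tool, never from a script. Its argument "increments" is a list of rows, each a list of 2 entries, a list of its own where there are three numbers: the shift along the world's x, y, z in mm, then the turn about the world's z in degrees. A call has 1 to 12 rows; each row is the pose to reach, as a shift and turn from the pose measured when the call began; what a row does not reach only later rows make up. A row lasts 1/10 s, in which the tool goes at most 50 mm and 8.59 degrees, less where a joint would pass 70% of its speed; a pose out of reach is approached as far as the arm can. A call with a gripper value outside its range is refused whole. "grip" is the gripper's target within -1 to 1 (shut at 1, half-way at 0, fully open at -1), set as the call begins (left out, the last holds). The fingers move at their own pace and stop on an object; the grip force is fixed at half the most. Time passes only in rows, so rows that repeat a pose let the fingers close. It gives the time, the measured TCP pose, the force and the opening at its end, in the units of the state.
- arm.read_state(): the state, without advancing time (a new reading comes with each control period).
- arm.get_image(name): name is "scene" or "side" or "wrist"; returns a dict with "img" (384x512x3 uint8, red, green, blue), "range_z" (384x512 float32, mm along the optical axis (not along the pixel's ray), 0 where there is no reading), "fx", "fy", "cx", "cy" (pixels), "distortion" ([k1, k2, p1, p2, k3] as OpenCV has them; the pictures are not rectified), "rvec" (rotation vector, rad) and "tvec" (3), from world to camera coordinates, as OpenCV has them. Camera axes: x right, y down, z forward; pixel columns grow to the right and rows downward; lengths in mm; the calibration is good to about 2 mm. A picture is of the moment at which its call begins.
- arm.job_done(): hands the job in, once; it reports no verdict.
The state is a dict: "clock": time; "joints": joint angles; "joint_vel": joint speeds; "joint_efforts": joint torques, N m; "position": TCP position; "ee_rot": TCP orientation; "contact_force": force on the tool from outside, world axes, zero at the start; "wrist_torque": the same for the moment, N m; "gripper_width": finger opening in mm.
Only numpy, scipy, OpenCV 4.12 (cv2) and the standard library are available. Lean on these libraries where they do the work, as an engineer would, in place of code of your own. Each camera call takes 0.05 s, during which the arm holds its last target. There are 200 camera calls.

### The job

The haze machine on the props table is due for a refill: switch it off at its rocker switch, and only then squeeze the two side tabs of the filler cap inward, turn the cap about a quarter turn anticlockwise and lift it off its neck. Lay the cap in the enamel tray, top upward and flat on the tray's floor, setting it down gently without dropping it. Leave the machine switched off and the stopper, the pocket watch and the two dice where they are.

Things in the scene. Friction and masses are not known exactly. Their poses are not given: they have to be found in the camera images.
- hazer_deck (a point): haze machine: dark steel housing fixed in place, 190 mm along its own x, 330 mm along its own y, 115 mm high; off-white tank panel with the filler cap towards its +y end, aluminium control panel (rocker; dial 30 mm across, 14 mm high) towards its -y end, brass nozzle on its +y end face. This point: middle of the flat top; z up. It may stand left or right of the robot's middle line.
- rocker_off (a point): black V-shaped rocker switch, 26 mm along the machine's x, 34 mm along its y. This point lies on the upper face of its raised half (the half nearer the filler cap), 10 mm from the pivot line towards the machine's +y; when on it stands 14 mm above the housing top. It moves with the rocker.
- rocker (a joint): rocker angle in rad: 0 = on (as found), 0.44 = fully off. Pressing the raised half straight down by about 6 mm with some 3 N tips it over to off, where its face lies about level; it stays where it is left.
- cap_grip (a point): black plastic safety cap on the filler neck, 50 mm across, 42 mm high, 65 g, with spring tabs standing out at its own +x and -x. This point: on its axis, 28 mm above its underside, 14 mm below its top, the height to take the tabs; z up. As found it is locked, its axes parallel to the machine's. Each tab pad is 20 mm wide and reaches from 13 to 36 mm above the underside; 64 mm over both pads.
- tab_a (a joint): how far the tab at the cap's +x is pressed in, m: 0 at rest, 0.006 fully in (3 N to start, 7 N fully in; springs back). Over both pads the cap measures 64 mm at rest, 52 mm with both fully in. Both must be in by some 4.5 mm for the cap to turn out of its locked place.
- tab_b (a joint): the same for the tab at the cap's -x
- neck (a point): axis of the filler neck at the level where the cap's underside rests, 116 mm above the table; axes as the machine's. The neck rises 26 mm above it. Squeezed and turned anticlockwise seen from above, the cap comes free to lift straight up between 45 and 120 degrees of turn (70 to 85 is best); clockwise meets a stop. 27 mm of lift clears the neck. A collar 66 mm across, 5 mm high rings the cap's foot.
- tray_floor (a point): middle of the upper face of the floor of a white enamel tray fixed in place, 150 mm along its own x, 190 mm along its own y, floor 3 mm above the table, rim 9 mm high and 3 mm thick. It stands on the other side of the middle line from the machine.
- stopper: bystander: cut-glass decanter stopper standing upside down, 52 mm across, 70 mm high; origin under its centre
- watch: bystander: brass pocket watch lying flat, 48 mm across, 12 mm thick; origin under its centre
- die_a: bystander: ivory-coloured die, 20 mm; origin under its centre
- die_b: bystander: the second die, 20 mm; origin under its centre

How it is judged (in metres and radians):
On the way, in this order (a step that is already met when the one before it is completed fails the run):
1. the haze machine is switched off while its cap is still locked on the neck (value of joint rocker above 0.33 rad and z of cap_grip in the frame of neck below 0.034 m and angle between the x axis of cap_grip and the x axis of neck, either way round below 0.2 rad), for 0.2 s.
2. both side tabs are squeezed and the cap is turned on the neck (value of joint each of tab_a, tab_b above 0.003 m and angle between the x axis of cap_grip and the x axis of neck, either way round above 0.6 rad and horizontal distance between cap_grip and neck below 0.015 m), for 0.05 s.
3. the cap is lifted clear of the neck (z of cap_grip in the frame of neck above 0.056 m), for 0.05 s.
At the end, for the whole second after the job is handed in: The rocker is off (beyond 0.33 rad of 0.44); the cap stands top upward (within 0.06 rad) flat on the tray's floor (its underside within 3 mm of it), its axis within 50 mm in x and 70 mm in y of the tray's middle, released and at rest; the stopper, watch and dice are within 25 mm of where they were (value of joint rocker above 0.33 rad and x of cap_grip in the frame of tray_floor between -0.05 and 0.05 m and y of cap_grip in the frame of tray_floor between -0.07 and 0.07 m and z of cap_grip in the frame of tray_floor between 0.025 and 0.031 m and angle between cap_grip's own z axis and vertical below 0.06 rad and linear speed of cap below 0.02 m/s and distance of each of stopper, watch, die_a, die_b from where it was at the start of the episode below 0.025 m); the robot touches nothing.
It fails at once if the cap is let fall (it moves faster than 0.6 m/s with no finger touching it, a fall of about 2 cm) (linear speed of cap above 0.6 m/s and contact force between the fingers and cap below 0.02 N).
It fails at once if the stopper, the watch or a die is moved by more than 25 mm (distance of any of stopper, watch, die_a, die_b from where it was at the start of the episode above 0.025 m).
It also fails if it takes over 54 s, if anything falls off the work surface, if the arm or the gripper's body presses on something with over 40 N, if the wrist force passes 120 N, or if a joint passes its speed limit or range.

## Working session

There is one attempt and no reset: what is moved stays moved. The work goes in short steps, Python scripts to look and compute and a tool call to move; the robot and the scene stay as the last step left them, time stands still between calls to the robot, and variables do not carry over. Pictures are saved under pics/ and viewed, about 8 in all and at most 12, crops included, and the job is handed in when it is done.

Besides the shell and the picture viewer there is one more tool, called after "Request:" as name([rows], argument=value, ...), one row to a line, values as JSON. drive_tool: Moves the arm, as the interface text tells. Its arguments: {"type":"object","properties":{"increments":{"type":"array","items":{"type":"array"}},"grip":{"type":"number"}},"required":["increments"]}

```bash
mkdir -p pics
cat > h.py <<'E'
import numpy as np, cv2, pickle
from bench import arm
def cloud(d):
    h,w=d["range_z"].shape
    K=np.array([[d["fx"],0,d["cx"]],[0,d["fy"],d["cy"]],[0,0,1.]])
    u,v=np.meshgrid(np.arange(w),np.arange(h))
    p=cv2.undistortPoints(np.stack([u,v],-1).reshape(-1,1,2).astype(float),K,np.array(d["distortion"],float)).reshape(h,w,2)
    R=cv2.Rodrigues(np.array(d["rvec"],float))[0];t=np.array(d["tvec"],float).ravel()
    z=d["range_z"].astype(float)
    c=np.dstack([p[...,0]*z,p[...,1]*z,z])
    W=(c-t)@R
    W[z==0]=np.nan
    return W
def shot(n,f):
    d=arm.get_image(n); cv2.imwrite(f"pics/{f}.png",d["img"][...,::-1]); pickle.dump({k:d[k] for k in d},open(f"pics/{f}.pkl","wb")); return d
E
python3 - <<'E'
from h import *
for n in("scene","side"):
    d=shot(n,n+"0"); print(n,d["fx"],d["rvec"],d["tvec"])
a=cv2.imread("pics/scene0.png");b=cv2.imread("pics/side0.png")
s=arm.read_state();print(s)
E
```

```text
scene 393.34164927654143 [ 2.47565038  0.62735485 -0.17561247] [-442.28786266 -159.42906777 1232.50579721]
side 375.4774369408891 [ 0.5698907  -2.60974787  1.26779116] [478.14266403 250.27339733 694.0148606 ]
{'clock': 0.1, 'joints': array([-9.08417106e-01,  3.85514401e-01,  6.79253637e-03, -4.24444519e-04,
       -1.19400843e+00, -2.58615359e-01]), 'joint_vel': array([-0.00032514, -0.00204565,  0.0036664 ,  0.00010492, -0.00072216,
        0.00029091]), 'joint_efforts': array([-4.87202869e-04, -3.93318772e+01,  1.88928884e+01,  4.19800535e+00,
       -2.60368892e-03,  5.64085525e-06]), 'position': array([ 245.37747101, -574.26561361,  230.32332655]), 'ee_rot': array([-2.00436612e-01,  9.79706176e-01,  9.53914643e-04, -2.53009680e-04]), 'contact_force': array([ 0.01507768,  0.10191636, -0.20993591]), 'wrist_torque': array([-0.0024041 ,  0.00727629,  0.0225818 ]), 'gripper_width': 85.24546024217167}
```

View pics/scene0.png

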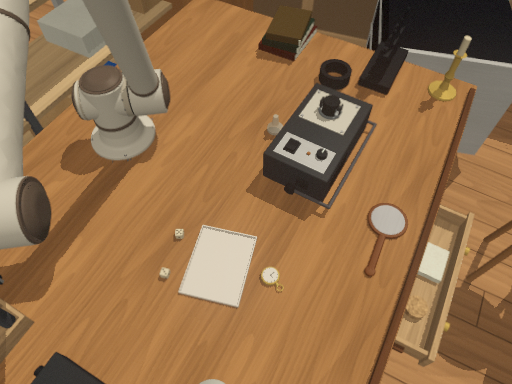

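View pics/side0.png

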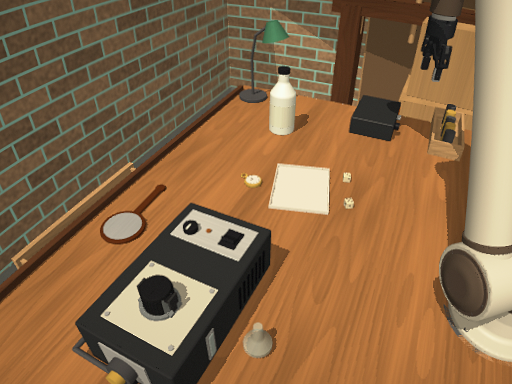

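The scene view shows the machine on the robot's left: cap at (330,103), rocker at (292,146), tray at (218,265), stopper at (274,125). The side view shows the cap at (157,295), rocker at (231,239) and tray at (300,188).

Run:
```python
from h import *
np.set_printoptions(precision=1,suppress=True)
for n in("scene","side"):
    d=pickle.load(open(f"pics/{n}0.pkl","rb")); W=cloud(d); im=d["img"].astype(int)
    for nm,(u,v) in dict(scene=dict(cap=(331,98),rock=(292,146),tray=(218,265),stop=(276,118),dial=(322,153)),side=dict(cap=(157,285),rock=(231,239),tray=(300,188),stop=(258,327),dial=(190,228)))[n].items(): print(n,nm,W[v,u],im[v,u])
    cap=W[(dict(scene=(98,331),side=(285,157)))[n]]
    def rect(m,nm):
        k,l,st,_=cv2.connectedComponentsWithStats(m.astype(np.uint8)); i=1+np.argmax(st[1:,4]); P=W[l==i]
        r=cv2.minAreaRect(P[:,:2].astype(np.float32)); print(n,nm,st[i],r,"medz",np.median(P[:,2])); return l==i
    z=W[...,2]; near=np.hypot(W[...,0]-cap[0],W[...,1]-cap[1])<400
    rect((abs(z-116)<5)&near,"top")
    g=im.min(-1)
    rect((abs(z-116)<8)&near&(g>150),"panel")
    rect((abs(z-158)<5)&(np.hypot(W[...,0]-cap[0],W[...,1]-cap[1])<60),"captop")
    rect((g>170)&(abs(z-5)<12),"tray")
```

```text
scene cap [554.2 303.9 158.1] [53 49 42]
scene rock [524.2 116.9 124.7] [57 50 45]
scene tray [ 494.3 -228.3    4.2] [222 210 190]
scene stop [417.  236.6  69. ] [153 134 106]
scene dial [605.2 131.  128. ] [74 71 64]
scene top [ 264   84  109   99 5163] ((562.3277587890625, 225.91278076171875), (329.6605224609375, 190.22772216796875), 88.14736938476562) medz 114.97279962333916
scene panel [273 132  63  42 898] ((559.0384521484375, 122.47080993652344), (79.7724380493164, 149.013427734375), 87.29727172851562) medz 115.34416566531058
scene captop [323  94  18  14 184] ((559.5650024414062, 297.3450927734375), (48.01261901855469, 47.81256103515625), 3.3152365684509277) medz 157.8511877057973
scene tray [ 179  228   78   78 3882] ((494.8569030761719, -224.59169006347656), (149.9205780029297, 186.3891143798828), 15.278157234191895) medz 2.2802853358489372
side cap [558.  294.9 158.4] [29 28 27]
side rock [513.7 136.  130.8] [26 24 25]
side tray [ 495.1 -218.6    3. ] [244 233 203]
side stop [409.6 245.9  70.9] [201 174 135]
side dial [597.5 142.8 130.4] [29 26 28]
side top [   75   203   196   177 15215] ((561.4898681640625, 229.14857482910156), (329.9129943847656, 190.8924102783203), 88.16680908203125) medz 115.74974380585358
side panel [ 101  261  117   94 3908] ((559.2409057617188, 298.599365234375), (130.13951110839844, 140.02488708496094), 88.25741577148438) medz 116.37877851642588
side captop [140 274  33  29 704] ((558.0330810546875, 298.5008544921875), (49.0712776184082, 49.49372482299805), 37.11422348022461) medz 158.2657229574626
side tray [ 269  164   60   50 2389] ((494.9251403808594, -222.18341064453125), (148.51646423339844, 195.4889373779297), 15.09760570526123) medz 2.5838220883571785
```

Run:
```python
from h import *
np.set_printoptions(precision=1,suppress=True,linewidth=150)
a=np.deg2rad(-1.85);R=np.array([[np.cos(a),-np.sin(a)],[np.sin(a),np.cos(a)]])
for n in("scene","side"):
    d=pickle.load(open(f"pics/{n}0.pkl","rb")); W=cloud(d); L=(W[...,:2]-[562,227.5])@R; z=W[...,2]
    m=(abs(L[...,0]+48)<35)&(abs(L[...,1]+95)<50)&(z>117.5)&(z<140)
    P=np.c_[L[m],z[m]]; print(n,len(P),np.percentile(P,[2,50,98],axis=0))
    for y in range(-140,-50,4):
        q=P[abs(P[:,1]-y)<2]
        if len(q): print(y,len(q),q[:,0].min(),q[:,0].max(),np.median(q[:,2]),q[:,2].max())
    # stuff near the cap/other obstacles above 118
    m=(abs(L[...,0])<110)&(abs(L[...,1])<180)&(z>121)&(np.hypot(L[...,0]+3,L[...,1]-70)>40)&~m
    print(np.percentile(np.c_[L[m],z[m]],[1,50,99],axis=0), m.sum())
    d["img"]; 
c=cv2.imread("pics/side0.png")[190:360,70:280]; cv2.imwrite("pics/c1.png",cv2.resize(c,None,fx=3.5,fy=3.5,interpolation=2))
```

```text
scene 197 [[ -71.7 -135.7  117.6]
 [ -37.8 -106.8  122.6]
 [ -18.1  -62.   130.7]]
-140 1 -14.889900052064469 -14.889900052064469 118.12469450269501 118.12469450269501
-136 2 -53.41714773119572 -18.14367254848838 118.17148844467216 118.6303764824348
-132 5 -67.61977870499567 -21.992290330290295 117.84512649469481 118.98797789388274
-128 6 -59.68842678176948 -35.03479982439773 118.52311943260563 119.6756049670657
-124 22 -70.6083835898826 -24.21393047352383 119.2983853251064 125.4063374537776
-120 20 -50.41832455912024 -20.985115730153158 122.82685389074433 124.95752967045857
-116 13 -54.967004458169804 -22.24958025378695 124.06706172087385 125.27676030287715
-112 16 -77.64727926870793 -24.32731062500109 123.63831833139439 126.33761868314643
-108 13 -68.74741067717126 -23.124870950430676 123.78317576673324 126.17363556724759
-104 14 -57.091459115351185 -21.589111922000118 123.89689074980227 129.8213313449324
-100 24 -73.9755172724245 -22.154637166153176 124.96212443416366 129.2334417111323
-96 15 -48.67101046560424 -23.75883814931814 127.83838457586361 130.77473465055385
-92 16 -50.79
[... 2012 characters left out ...]
397419 118.11041716139003 121.76322352333943
-76 16 -69.92908146409698 -15.093587509185303 117.94855206311139 118.90249414710065
-72 9 -73.23528988974817 -14.562856458343632 117.9284977473001 118.51975460193508
-68 11 -70.28432232114456 -15.539823333393239 118.05547364088257 118.61998536057318
-64 4 -66.6206433563621 -18.983013863635595 118.21670689824232 118.72836020273037
-60 4 -79.74362540615384 -37.501090760460194 117.64299404661593 118.10446477451643
-56 4 -81.08271157446248 -24.90371064995499 117.9969874098668 118.12897060287362
-52 3 -49.66870114026292 -27.391832541851514 117.71660228995464 117.82564782030241
[[  23.7 -106.   121.1]
 [  41.6  -89.5  129.5]
 [  56.9  -77.7  131.9]] 172
```

View pics/c1.png

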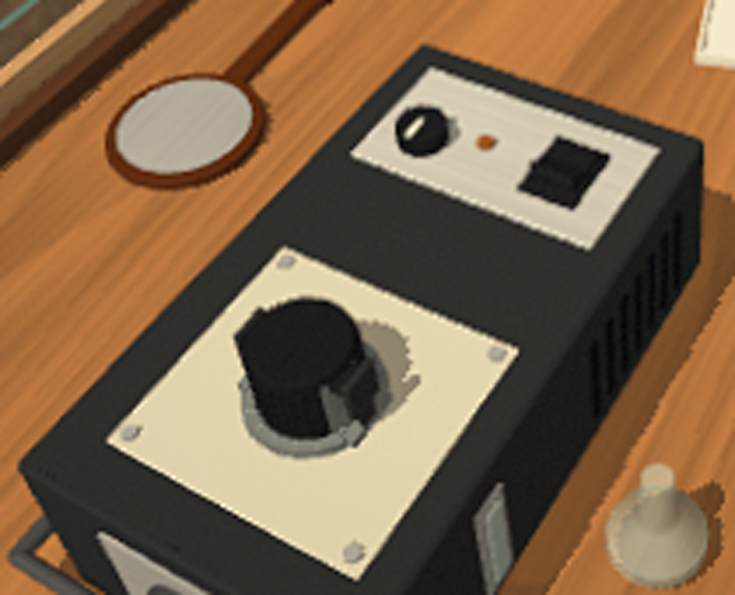

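The crop shows the rocker at (568,170), with its raised half towards the cap, the cap at (305,365) with its tabs across the machine's x, and clear deck around both. I'll move above the rocker with the fingers shut.

Request:
drive_tool([
  [[18, 46, 0], 5.4],
  [[36, 92, 0], 10.8],
  [[54, 138, 0], 16.2],
  [[72, 184, 0], 21.6],
  [[90, 230, 0], 27],
  [[108, 276, 0], 32.4],
  [[126, 322, 0], 37.8],
  [[144, 368, 0], 43.2],
  [[162, 414, 0], 48.6],
  [[180, 460, 0], 54],
  [[198, 506, 0], 59.4],
  [[216, 552, 0], 65],
], grip=1)

```text
clock: 1.3
position: [461.4, -20.2, 230.3]
ee_rot: [-0.697, 0.717, 0.001, -0.001]
contact_force: [0.3, -0.4, -0.6]
gripper_width: 0.1
```

Request:
drive_tool([
  [[16, 44, 0], 0],
  [[32, 88, 0], 0],
  [[48, 130, -20], 0],
  [[61, 156, -40], 0],
  [[61, 156, -70], 0],
  [[61, 156, -90], 0],
  [[61, 156, -93], 0],
])

```text
clock: 2.0
position: [520.3, 135.2, 134.1]
ee_rot: [-0.697, 0.717, 0.002, -0.004]
contact_force: [-0.0, 0.4, 0.5]
gripper_width: -0.2
```

Run:
```python
from h import *
s=arm.read_state();print(s["position"],s["contact_force"])
a=shot("wrist","w1")["img"];b=shot("side","s1")["img"]
b=cv2.resize(b[150:310,120:330],(512,390))
cv2.imwrite("pics/m1.png",cv2.resize(np.hstack([cv2.resize(a,(512,390)),b])[...,::-1],(800,305)))
```

```text
[520.32699196 135.17209433 134.08650131] [-0.03784516  0.42333483  0.4738779 ]
```

View pics/m1.png

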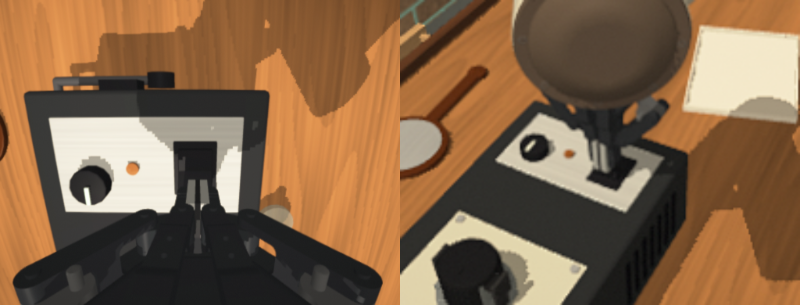

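The wrist view (left half) shows the shut tips over the raised near half of the rocker at about (198,190), and the side view agrees. I'll press in small steps.

Request:
drive_tool([
  [[0, 0, -2], 0],
  [[0, 0, -4], 0],
  [[0, 0, -6], 0],
  [[0, 0, -7], 0],
  [[0, 0, -8], 0],
  [[0, 0, -9], 0],
  [[0, 0, -10], 0],
  [[0, 0, -10], 0],
])

```text
clock: 2.9
position: [522.9, 136.0, 127.3]
ee_rot: [-0.697, 0.717, 0.0, -0.001]
contact_force: [1.3, 2.2, 2.5]
gripper_width: -0.1
```

Request:
drive_tool([
  [[0, 0, -2], 0],
  [[0, 0, -4], 0],
  [[0, 0, -5], 0],
  [[0, 0, -5], 0],
  [[0, 0, -5], 0],
])

```text
clock: 3.4
position: [523.2, 136.2, 124.1]
ee_rot: [-0.698, 0.717, 0.0, -0.0]
contact_force: [-4.5, 3.1, 13.5]
gripper_width: 0.1
```

Request:
drive_tool([
  [[0, 0, 15], 0],
  [[0, 0, 50], 0],
  [[8, 40, 90], 0],
  [[18, 80, 110], 0],
  [[27, 125, 110], 0],
  [[36, 162, 110], 0],
  [[36, 162, 110], -0.3],
  [[36, 162, 110], -0.3],
], grip=-1)

```text
clock: 4.2
position: [558.4, 297.9, 232.0]
ee_rot: [-0.696, 0.718, 0.0, -0.002]
contact_force: [-0.4, -0.0, -0.3]
gripper_width: 85.3
```

Run:
```python
from h import *
np.set_printoptions(precision=1,suppress=True,linewidth=150)
a=np.deg2rad(-1.85);R=np.array([[np.cos(a),-np.sin(a)],[np.sin(a),np.cos(a)]])
s=arm.read_state();print(s["position"],s["joints"])
for n in("scene","side","wrist"):
    d=shot(n,n+"2"); W=cloud(d); L=(W[...,:2]-[562,227.5])@R; z=W[...,2]
    m=(abs(L[...,0]+37)<9)&(abs(L[...,1]+105)<20)&(z>112)&(z<140)
    P=np.c_[L[m],z[m]]
    for y in range(-124,-86,4):
        q=P[abs(P[:,1]-y)<2]
        if len(q): print(n,y,len(q),np.median(q[:,2]))
    m=(abs(z-158)<4)&(np.hypot(W[...,0]-559,W[...,1]-298)<45)&(d["img"].max(-1)<110)
    if m.sum()>20: print(n,"cap",cv2.minEnclosingCircle(W[m][:,:2].astype(np.float32)),m.sum())
a,b=[cv2.imread(f"pics/{k}2.png") for k in("wrist","side")]
cv2.imwrite("pics/m2.png",np.hstack([cv2.resize(a,(400,300)),cv2.resize(b[150:360,60:340],(400,300))]))
```

```text
[558.4 297.9 232. ] [ 0.7  0.4  0.  -0.  -1.2 -0.8]
scene -124 4 117.73163551661192
scene -120 19 125.59541519551162
scene -116 9 119.92524559524698
scene -112 6 128.11215591854443
scene -108 4 124.6527368372817
scene -104 8 123.69282627633146
scene -100 8 123.41737384634621
scene -96 8 123.95121312189048
scene -92 7 123.39495506944122
scene -88 4 122.13088982737396
scene cap ((560.8175048828125, 297.1893310546875), 25.14759063720703) 165
side -116 17 129.39510413758794
side -112 15 128.83685099584298
side -108 23 127.22039973585876
side -104 20 125.73844964429514
side -100 13 125.1615476153408
side -96 16 125.36521696869355
side -92 15 124.87359868732982
side -88 32 123.04227109541004
side cap ((554.770751953125, 299.4571228027344), 28.228675842285156) 670
wrist -96 21 122.88001925469868
wrist -92 111 123.07100333833688
wrist -88 165 118.49172687130685
wrist cap ((560.7192993164062, 296.4432373046875), 24.53248405456543) 2464
```

View pics/m2.png

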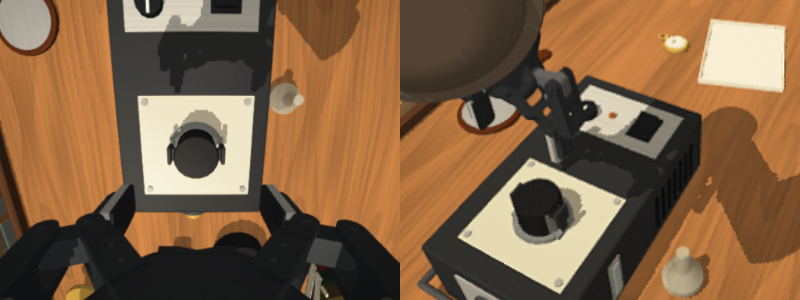

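The rocker's cap-side half now reads level at about 123 mm and its other half stands up at about 129 mm, so it is off. The gripper is centred over the cap (wrist view at (195,155)), so I'll descend.

Request:
drive_tool([
  [[1, -0.5, -30], -0.5],
  [[1, -0.5, -60], -0.5],
  [[1, -0.5, -85], -0.5],
  [[1, -0.5, -100], -0.5],
  [[1, -0.5, -108], -0.5],
  [[1, -0.5, -110], -0.5],
  [[1, -0.5, -110], -0.5],
])

```text
clock: 5.05
position: [560.2, 295.9, 124.3]
ee_rot: [-0.692, 0.722, -0.0, -0.001]
contact_force: [0.4, 1.1, -0.5]
gripper_width: 85.6
```

Request:
drive_tool([
  [[0, 0, 0], 0],
  [[0, 0, 0], 0],
  [[0, 0, 0], 0],
  [[0, 0, 0], 0],
  [[0, 0, 0], 0],
  [[0, 0, 0], 0],
  [[0, 0, 0], 0],
  [[0, 0, 0], 0],
], grip=1)

```text
clock: 5.85
position: [561.6, 296.6, 128.0]
ee_rot: [-0.692, 0.722, -0.001, 0.002]
contact_force: [-2.0, -0.6, 9.4]
gripper_width: 48.8
```

Run:
```python
from h import *
s=arm.read_state();print(s["position"],s["contact_force"],s["wrist_torque"],s["gripper_width"])
a=shot("wrist","w3")["img"];b=shot("side","s3")["img"]
cv2.imwrite("pics/m3.png",np.hstack([cv2.resize(a,(400,300)),cv2.resize(b[210:350,80:240],(400,350))[:300]])[...,::-1])
```

```text
[561.56217004 296.62449094 127.99669236] [-2.04071559 -0.5542974   9.37291707] [-0.30549948  0.66508008  0.01331537] 48.77401601551133
```

View pics/m3.png

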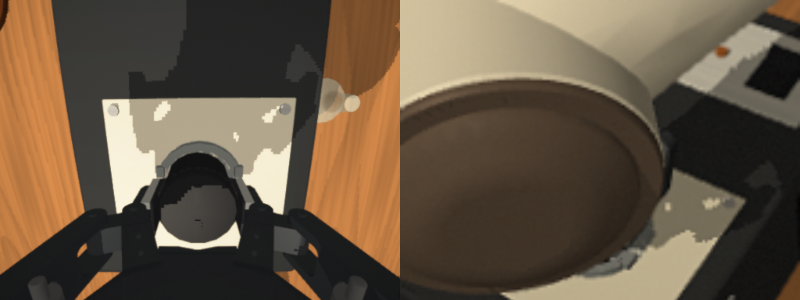

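The wrist view shows both fingers on the tabs with the cap between them at (195,205). I'll turn it anticlockwise.

Request:
drive_tool([
  [[0, 0, 0], 6],
  [[0, 0, 0], 13],
  [[0, 0, 0], 20],
  [[0, 0, 0], 27],
  [[0, 0, 0], 34],
  [[0, 0, 0], 41],
  [[0, 0, 0], 48],
  [[0, 0, 0], 55],
  [[0, 0, 0], 62],
  [[0, 0, 0], 69],
  [[0, 0, 0], 76],
  [[0, 0, 0], 77],
])

```text
clock: 7.15
position: [561.6, 296.7, 128.3]
ee_rot: [0.991, -0.133, -0.0, -0.002]
contact_force: [-0.6, 0.1, -1.1]
gripper_width: 48.7
```

Request:
drive_tool([
  [[0, 0, 3], 0],
  [[0, 0, 8], 0],
  [[0, 0, 14], 0],
  [[0, 0, 22], 0],
  [[0, 0, 30], 0],
  [[0, 0, 40], 0],
  [[0, 0, 50], 0],
  [[0, 0, 60], 0],
  [[0, 0, 60], 0],
])

```text
clock: 8.05
position: [562.5, 297.3, 190.6]
ee_rot: [0.991, -0.133, 0.001, -0.004]
contact_force: [0.9, 0.2, 0.6]
gripper_width: 49.0
```

Run:
```python
from h import *
s=arm.read_state();print(s["position"],s["contact_force"],s["gripper_width"],s["joints"])
a=shot("wrist","w4")["img"];b=shot("side","s4")["img"]
cv2.imwrite("pics/m4.png",np.hstack([cv2.resize(a,(400,300)),cv2.resize(b[150:360,60:340],(400,300))])[...,::-1])
```

```text
[562.45730927 297.32739172 190.60278314] [0.88169257 0.20547053 0.57541752] 48.97645971452386 [ 0.73885358  0.42954333 -0.02567964 -0.00305566 -1.10839443  0.56616604]
```

View pics/m4.png

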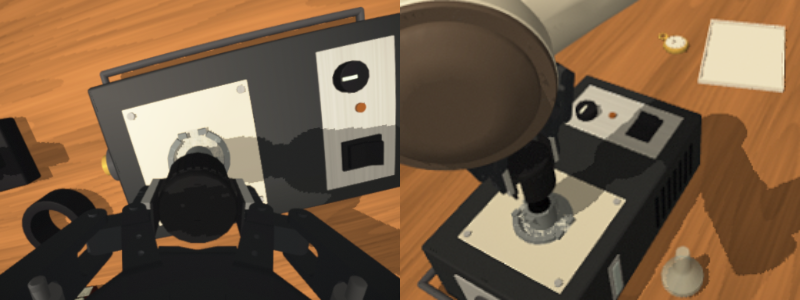

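The cap is off: the side view shows the bare neck at (540,212) with the cap held above it. I'll carry it to the tray.

Request:
drive_tool([
  [[-2, -15, 15], 0],
  [[-6, -50, 20], 0],
  [[-12, -95, 20], 0],
  [[-18, -142, 20], 0],
  [[-24, -190, 20], 0],
  [[-30, -238, 20], 0],
  [[-36, -286, 20], 0],
  [[-42, -334, 20], 0],
  [[-48, -382, 20], 0],
  [[-55, -430, 10], 0],
  [[-62, -478, 0], 0],
  [[-67, -510, -10], 0],
])

```text
clock: 9.35
position: [493.0, -216.3, 178.8]
ee_rot: [0.991, -0.134, -0.0, -0.002]
contact_force: [1.2, 0.5, -1.0]
gripper_width: 48.8
```

Request:
drive_tool([
  [[0, -6, -15], 0],
  [[0, -10, -40], 0],
  [[0, -11, -70], 0],
  [[0, -11, -100], 0],
  [[0, -11, -120], 0],
  [[0, -11, -135], 0],
  [[0, -11, -145], 0],
  [[0, -11, -145], 0],
])

```text
clock: 10.15
position: [491.9, -227.5, 32.9]
ee_rot: [0.991, -0.135, -0.001, -0.002]
contact_force: [-0.6, -0.1, -0.7]
gripper_width: 48.8
```

Run:
```python
from h import *
np.set_printoptions(precision=1,suppress=True,linewidth=150)
s=arm.read_state();print(s["position"],s["contact_force"],s["gripper_width"],s["ee_rot"])
for n in("side","scene"):
    d=shot(n,n+"5"); W=cloud(d); 
    m=(np.hypot(W[...,0]-495,W[...,1]+223)<34)&(d["img"].max(-1)<100)&(W[...,2]<100)
    print(n,m.sum(),np.percentile(W[m][:,2],[0,2,5,50,95]) if m.sum() else "")
b=cv2.imread("pics/side5.png");a=cv2.imread("pics/scene5.png")
cv2.imwrite("pics/m5.png",np.hstack([cv2.resize(a[200:330,140:313],(400,300)),cv2.resize(b[110:260,210:410],(400,300))]))
```

```text
[ 491.9 -227.5   32.9] [-0.6 -0.1 -0.7] 48.82464303292227 [ 1.  -0.1 -0.  -0. ]
side 360 [ 4.1 23.9 27.9 61.6 92.9]
scene 292 [24.8 29.1 34.2 62.2 74.6]
```

View pics/m5.png

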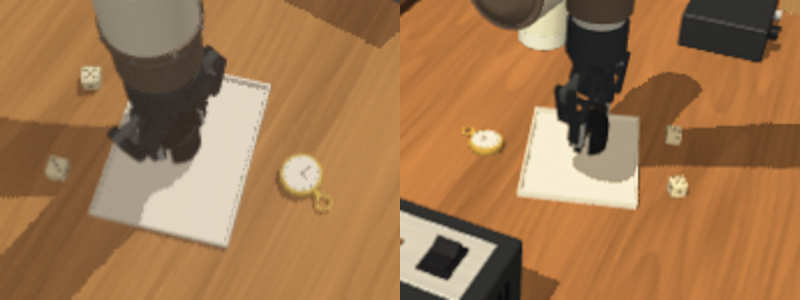

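The cap hangs above the tray's middle and the watch and dice are untouched. I'll lower it slowly until it makes contact.

Request:
drive_tool([
  [[1, 2, -3], 0],
  [[2, 3, -6], 0],
  [[2, 3, -9], 0],
  [[2, 3, -12], 0],
  [[2, 3, -14], 0],
  [[2, 3, -15], 0],
  [[2, 3, -16], 0],
  [[2, 3, -16], 0],
])

```text
clock: 11.05
position: [495.3, -224.6, 18.4]
ee_rot: [0.991, -0.134, 0.0, -0.002]
contact_force: [-0.1, -0.5, -1.1]
gripper_width: 48.3
```

Request:
drive_tool([
  [[0, 0, -1], 0],
  [[0, 0, -2], 0],
  [[0, 0, -2.5], 0],
  [[0, 0, -3], 0],
  [[0, 0, -3], 0],
  [[0, 0, -3], 0],
])

```text
clock: 11.65
position: [495.3, -224.6, 15.4]
ee_rot: [0.991, -0.134, 0.0, -0.002]
contact_force: [0.1, 0.2, -1.3]
gripper_width: 48.8
```

Request:
drive_tool([
  [[0, 0, -0.5], 0],
  [[0, 0, -1], 0],
  [[0, 0, -1.5], 0],
  [[0, 0, -1.5], 0],
  [[0, 0, -1.5], 0],
])

```text
clock: 12.15
position: [495.4, -224.6, 15.0]
ee_rot: [0.991, -0.134, 0.0, -0.002]
contact_force: [-1.5, 1.5, 7.3]
gripper_width: 48.9
```

The force has stepped up to 7 N, so the cap is on the tray's floor. I'll release it and retreat.

Request:
drive_tool([
  [[0, 0, 0], 0],
  [[0, 0, 0], 0],
  [[0, 0, 0], 0],
  [[0, 0, 0], 0],
  [[0, 0, 0], 0],
  [[0, 0, 0], 0],
  [[0, 0, 0], 0],
], grip=-1)

```text
clock: 12.85
position: [495.4, -224.7, 14.9]
ee_rot: [0.991, -0.134, 0.0, -0.002]
contact_force: [-0.4, -0.4, -0.5]
gripper_width: 85.4
```

Request:
drive_tool([
  [[0, 0, 5], 0],
  [[0, 0, 20], 0],
  [[0, 0, 45], 0],
  [[0, 0, 80], 0],
  [[0, 0, 120], 0],
  [[0, 0, 165], 0],
  [[0, 0, 200], 0],
  [[-30, -40, 200], 0],
  [[-60, -80, 200], 0],
  [[-90, -110, 200], 0],
  [[-90, -110, 200], 0],
])

```text
clock: 13.95
position: [402.1, -336.8, 215.4]
ee_rot: [0.991, -0.137, 0.0, -0.002]
contact_force: [0.4, 0.3, 0.4]
gripper_width: 85.5
```

Run:
```python
from h import *
np.set_printoptions(precision=1,suppress=True,linewidth=150)
s=arm.read_state();print(s["position"],s["contact_force"],s["gripper_width"])
for n in("side","scene"):
    d=shot(n,n+"6"); W=cloud(d)
    m=(np.hypot(W[...,0]-495,W[...,1]+224)<45)&(d["img"].max(-1)<110)&(abs(W[...,2]-45)<5)
    P=W[m]
    if len(P)>9:
        A=np.c_[P[:,:2]-P[:,:2].mean(0),np.ones(len(P))]; c=np.linalg.lstsq(A,P[:,2],rcond=None)[0]
        print(n,len(P),"top circle",cv2.minEnclosingCircle(P[:,:2].astype(np.float32)),"z,slope",np.median(P[:,2]),c)
b=cv2.imread("pics/side6.png");a=cv2.imread("pics/scene6.png")
cv2.imwrite("pics/m6.png",np.hstack([cv2.resize(a[80:350,100:460],(400,300)),cv2.resize(b[110:383,50:410],(400,300))]))
```

```text
[ 402.1 -336.8  215.4] [0.4 0.3 0.4] 85.53926662320427
side 181 top circle ((488.1250915527344, -219.04263305664062), 30.075441360473633) z,slope 44.4029944066885 [ 0.  -0.  44.2]
scene 302 top circle ((492.681640625, -223.97613525390625), 31.1924991607666) z,slope 44.42438724630023 [-0.   0.  44.2]
```

View pics/m6.png

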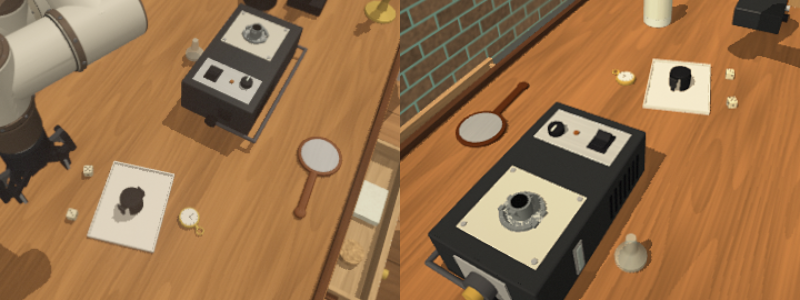

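The cap stands upright in the tray with its top at 44.4 mm (45 expected) and no slope. The rocker is off and the stopper, watch and dice are in place, so I'll hand in.

```bash
python3 -c "
from bench import arm
print(arm.job_done())"
```

```text
the job is handed in; nothing more can be done
None
```

I switched the haze machine off at its rocker first. Then I squeezed the cap's tabs, turned it 77° anticlockwise and lifted it off. I lowered it onto the tray floor until it touched, released it and backed the arm away. The job was handed in just after 14 s; the interface gives no verdict.

**Last checks**
- **Rocker:** after the press, its cap-side half read level at about 123 mm with the other half raised, so it is off. The final pictures agree.
- **Cap:** it stands top upward and level, with its top at 44.4 mm (45 mm expected). Its axis is within about 8 mm of the tray's middle.
- **Stopper, watch and dice:** they look undisturbed in the final pictures; I did not measure how far they might have moved.
- **Robot:** the arm is clear of everything, with no contact force beyond noise.

**Readings that disagreed**
- While squeezing the tabs, the gripper read about 49 mm where 52 mm was expected. The cap still turned and lifted freely.
- The two cameras put the cap's centre about 7 mm apart, because the side view's colour mask also caught other dark edges. Both positions are well within tolerance.

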